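# Read the paint thickness at the ringed spot of a test panel with a handheld coating gauge

## Task

Take the handheld coating gauge out of its desk cradle and check its zero first: set its foot flat on the small bare steel plate, gauge upright, and press lightly until the spring sleeve is about half in, for a second. Then set the foot on the sloping painted test panel, wholly inside the pen ring and with the gauge square to the panel, again lightly with the sleeve about half in and never bottomed. Finish while still holding the gauge there for the reading; don't shift the panel's tilt or the things lying around.

Things in the scene. Friction and masses are not known exactly. Their poses are not given: they have to be found in the camera images.
- gauge: light plastic handheld coating gauge, upright in the cradle, 0.12 to 0.19 kg. Origin: centre of its foot, sleeve out; z up the gauge, -x the side with dark screen and keys. Body box 24 (x) x 38 (y) mm, z 32 to 122 mm, ribbed grips on its y sides: pinch across y at z 80 to 95 mm. Black nose 22 mm across, z 12 to 32 mm, from which the sleeve stands out 12 mm
- sleeve (a joint): travel of the bright steel spring sleeve (16 mm diameter, flat foot) into the gauge's nose along the gauge's z, m: 0 fully out, 0.008 bottomed; it springs out. It takes 1 N to start and 0.5 N more for each mm (3 N at 4 mm, half in)
- foot (a point): centre of the sleeve's flat foot, 16 mm in diameter; moves with the sleeve. At the gauge's origin while the sleeve is out
- cradle: dark grey desk cradle, fixed. Origin on the bench under the pocket's middle. Foot plate 90 x 84 x 10 mm; pocket open upward, outside 35.5 (x) x 49.5 (y) mm, rim z = 70 mm, front (-x) wall to 56 mm, 1.7 mm play round the gauge. The gauge's shoulder stands on a ledge at z = 46 mm: its origin is at z = 14 mm, axes as the cradle's. Draw it straight up 45 mm or more
- zero_plate: bare steel zero plate, loose, 70 (x) x 56 (y) x 6 mm, flat on the bench. Origin: centre of its underside; z up, top face at z = 6 mm. 0.18 kg
- panel_stand: adjustable angle stand, fixed to the bench, carrying the painted test panel. Origin: centre of its underside; base 128 (x) x 176 (y) x 10 mm, 200 mm wide over the black thumb nuts. The table's hinge runs along y at x = -58, z = 22 mm (near edge); the far (+x) edge is raised, so the panel faces the robot
- test_panel (a joint): tilt of the table and panel, rad: 0 level, positive with the far edge raised; held by its thumb nuts (stiff, about 4 N m), not to be altered
- panel_edge (a point): middle of the panel's raised far edge, on the painted face. z is the outward normal of the face
- spot (a point): centre of the black pen ring (30 mm inner diameter) on the rigid white painted panel (100 mm up the slope x 150 mm wide), 20 mm above the panel's middle up the slope, up to 35 mm left or right of it. z: outward normal of the face, y level across the panel, x up the slope. The scratched X in the lower half is a corrosion scribe, not the spot
- petri_dish: clear petri dish, 62 mm diameter, 12 mm high, loose bystander; origin under its centre
- marker_blue: white pen with blue cap, 138 mm long, loose bystander; origin under its centre
- cal_weight: bright calibration weight, 27 mm diameter, 48 mm high, loose bystander; origin under its centre
- tweezers: steel tweezers, 122 mm long, 10 mm high, loose bystander; origin under its centre
Not all that is in view belongs to the job. What is meant by the gauge is not blue, and is the smaller of those in its own colour. Several things have the shape of the zero_plate; the one meant has the colours described above.

How it is judged:
By the outcome, as a careful person would: the job done as asked, in the order asked, and still so for the second after the job is handed in, while the arm keeps its last pose, push and grip.
It also fails if it takes over 45 s, if anything falls off the work surface, if the arm or the gripper's body presses on something with over 40 N, if the wrist force passes 120 N, or if a joint passes its speed limit or range.

## Robot

A 6-joint arm with a two-finger parallel gripper is mounted at the origin on a cart in front of the work surface, level with it; the furniture and walls round the work are solid. World frame = base frame: x ahead of the robot, y to its left, z up, the work surface at z = 0. Lengths are in m, angles in rad, forces in N, time in s.
With the tool pointing down it reaches from about 0.325 to 0.775 m from the base axis. Payload 9.3 kg.
Tool frame: the origin (TCP) lies on the centre line of the jaws, within the pads' length; the fingertips stand 19 mm ahead of it and the grasp point (between the pads) is the TCP (manip.tips_ahead is the distance from the TCP to the fingertips, in m); z points along the fingers, y is the line along which they close (so a half turn about z gives the same grasp; the last joint's range is limited). The gripper opens to 85 mm and grips with 20 to 120 N. Pads are 22 mm wide; open, the fingers measure 114 mm over their backs; the gripper's body (76 mm by 85 mm) begins 54 mm behind the grasp point. The pads swing forward as they close: fully open they stand 13 mm farther back than shut.
Start: joints at [1.095, 0.259, 0.021, 1.334, 0, 1.418], TCP at [0.174, 0.522, 0.218] pointing down, gripper open.
Joint ranges: [-3.04, 3.04], [-0.91, 1.82], [-1.04, 1.36], [-1.92, 1.95], [-1.52, 1.45], [-3.14, 3.14]. Speed limits (rad/s): [2.22, 2.22, 2.79, 3.14, 3.14, 3.14].

## Interface

Orientations are given as a unit quaternion [x, y, z, w].
In Python, from cell import manip gives the robot as it stands.
- The arm moves only by the shell command python3 -m crank 'ROWS' [FORCE]. ROWS is JSON, a list of rows, each a list of 3 entries, a list of its own where there are three numbers: the shift along the world's x, y, z scaled (see below), then the turn about the world's z scaled (see below), then the closure, from 0 (fully open) to 1 (shut). In form: [[[x, y, z], roll, hand], ...]. A call has 1 to 20 rows; each row is the pose to reach, as a shift and turn from the pose commanded when the call began; what a row does not reach only later rows make up. The controller multiplies each number of a shift by 15 cm and each number of a turn by 45 degrees. A row lasts 1/12 s, in which the tool goes at most 41.7 mm and 7.16 degrees, less where a joint would pass 70% of its speed; a pose out of reach is approached as far as the arm can. A call with a number of a shift or a turn outside -1 to 1 is refused whole. A call with a gripper value outside its range is refused whole. The fingers move at their own pace and stop on an object; FORCE is the grip in N (left out, the last holds). Time passes only in rows, so rows that repeat a pose let the fingers close. It gives the time, the measured TCP pose, the force, the opening and the grip force at its end, in the units of the state.
- manip.sense(): the state, without advancing time (a new reading comes with each control period).
- manip.read_camera(name): name is "scene" or "side" or "wrist"; returns the picture (480x640x3 uint8, red, green, blue); there is no depth.
- manip.get_calibration(name): a dict with "fx", "fy", "cx", "cy" (pixels), "R" (3x3) and "t" (3): a world point X has camera coordinates R X + t; the wrist camera has in their place "tool_from_camera" (4x4, takes a point from camera to tool coordinates, whose origin is the TCP and whose axes are the flange's). Camera axes: x right, y down, z forward; pixel columns grow to the right and rows downward; lengths in m; the calibration is good to about 2 mm. A picture is of the moment at which its call begins: read the wrist's pose just before it. get_calibration takes no time and is no camera call.
- manip.close_job(): hands the job in; it is judged then, once.
Trained networks look in the newest picture that a camera, given by its name, has taken for a name from the list of things; names that differ only in an ending like _2 or _b are one class to them, and where a whole thing is asked for, a point or a joint stands for the part that bears it (a point fixed in the world has none). Each returns a list of dicts, best first, with "confidence" (0 to 1); they miss things now and then, are a little off and sometimes report something else, mostly with a low value. They report only what shows in the picture. A call takes as long as a camera call. They do not tell look-alikes from the thing itself.
- manip.find_in(target, camera): "centre" ([row, column] in pixels, amid what is visible of it).
- manip.regions_of(target, camera): "region" (480x640 bool, what is visible of it) and "centre" ([row, column] in pixels, amid what is visible of it).
The state is a dict: "t": time; "joint_pos": joint angles; "joint_velocities": joint speeds; "joint_torque": joint torques, N m; "ee_pos": TCP position; "tcp_rot": TCP orientation; "wrist_force": force on the tool from outside, world axes, zero at the start; "torque": the same for the moment, N m; "gripper_width": finger opening in m; "grip_force": force on a finger pad.
Only numpy, scipy, OpenCV 4.12 (cv2) and the standard library are available. Lean on these libraries where they do the work, as an engineer would, in place of code of your own. Each camera call takes 0.05 s, during which the arm holds its last target. There are 200 camera calls.

## Working session

There is one attempt and no reset: what is moved stays moved. The work goes in short steps, Python scripts to look and compute and a shell command to move; the robot and the scene stay as the last step left them, time stands still between calls to the robot, and variables do not carry over. Pictures are saved under pics/ and viewed, at most 10 in all, crops included, and the job is handed in when it is done.

```bash
ls; mkdir -p pics; python3 - <<'E'
from cell import manip
import cv2
s=manip.sense();print({k:(s[k]) for k in('t','ee_pos','tcp_rot','wrist_force','gripper_width')})
for c in('scene','side'):
    im=manip.read_camera(c);cv2.imwrite(f'pics/{c}0.png',im[:,:,::-1])
    k=manip.get_calibration(c);print(c,k)
    for n in('gauge','cradle','zero_plate','panel_stand','test_panel','spot','panel_edge','petri_dish','marker_blue','cal_weight','tweezers'):
        print(n,[([round(v) for v in d['centre']],round(d['confidence'],2)) for d in manip.find_in(n,c)])
E
```

```text
pics
{'t': 0.0, 'ee_pos': array([0.1743404 , 0.52132427, 0.21709428]), 'tcp_rot': array([ 1.60719388e-01,  9.86999931e-01, -6.06882755e-04, -2.15768722e-04]), 'wrist_force': array([-0.28054914,  0.26484854, -0.56819103]), 'gripper_width': 0.08546233803573586}
scene {'fx': 521.1255259392283, 'fy': 521.1255259392283, 'cx': 326.54141644176616, 'cy': 234.11084681218102, 'R': array([[-0.78039597, -0.62519114, -0.01087031],
       [-0.24188515,  0.31787343, -0.91675954],
       [ 0.57660533, -0.71280609, -0.39929159]]), 't': array([0.43402736, 0.16845291, 0.88970912])}
gauge [([327, 247], 0.69), ([278, 266], 0.61), ([238, 246], 0.38)]
cradle [([271, 354], 0.7), ([301, 270], 0.68)]
zero_plate [([233, 430], 0.6), ([274, 353], 0.57), ([303, 272], 0.29)]
panel_stand [([221, 374], 0.77)]
test_panel [([214, 374], 0.81)]
spot []
panel_edge [([215, 374], 0.8)]
petri_dish []
marker_blue [([220, 454], 0.47)]
cal_weight []
tweezers [([271, 384], 0.51)]
side {'fx': 581.1968855966468, 'fy': 581.1968855966468, 'cx': 318.7983434316237, 'cy': 224.9282221340245, 'R': array([[ 0.9021198 , -0.43142274,  0.00736781],
       [-0.21410518, -0.46239577, -0.86043542],
       [ 0.37461825,  0.77463835, -0.50950623]]), 't': array([-0.47420647,  0.15736439,  1.03377044])}
gauge [([156, 253], 0.9), ([177, 309], 0.68), ([146, 206], 0.66)]
cradle [([190, 254], 0.65)]
zero_plate [([238, 273], 0.59), ([322, 314], 0.55)]
panel_stand [([262, 354], 0.69), ([161, 288], 0.6)]
test_panel [([263, 358], 0.55)]
spot []
panel_edge [([216, 368], 0.72), ([262, 353], 0.62)]
petri_dish [([219, 368], 0.57)]
marker_blue [([364, 310], 0.47)]
cal_weight [([162, 287], 0.71)]
tweezers []
```

```bash
python3 -m crank --help 2>&1 | head -30
```

```text
invalid input: not JSON, or not a number
```

View pics/scene0.png

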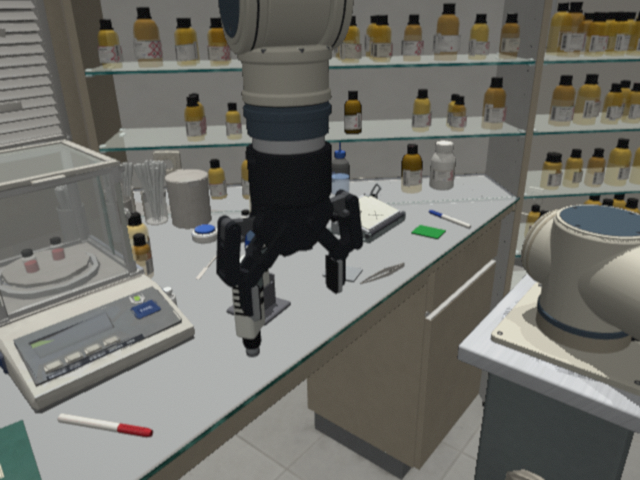

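View pics/side0.png

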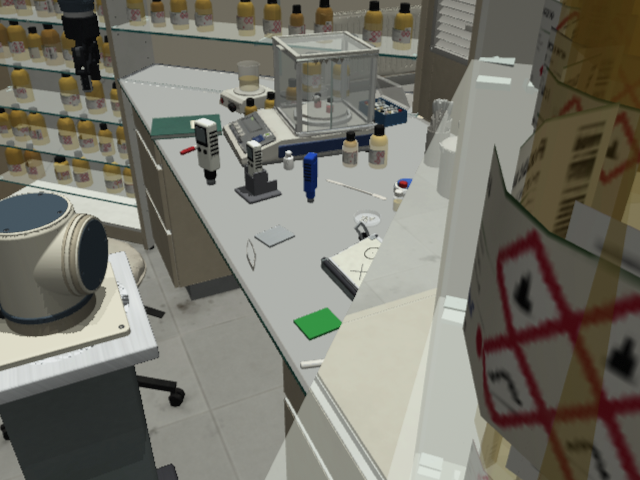

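```bash
cat > h.py <<'E'
from cell import manip
import numpy as np, cv2
from scipy.spatial.transform import Rotation as Ro
def cam(c,s=None):
    k=manip.get_calibration(c); K=np.array([[k['fx'],0,k['cx']],[0,k['fy'],k['cy']],[0,0,1]])
    if c=='wrist':
        s=s or manip.sense(); T=np.eye(4);T[:3,:3]=Ro.from_quat(s['tcp_rot']).as_matrix();T[:3,3]=s['ee_pos']
        M=np.linalg.inv(T@np.array(k['tool_from_camera'])); return K,M[:3,:3],M[:3,3]
    return K,np.array(k['R']),np.array(k['t'])
def ray(C,r,c):
    K,R,t=C; d=R.T@np.linalg.inv(K)@np.array([c,r,1.]); return -R.T@t,d/np.linalg.norm(d)
def atz(C,r,c,z):
    o,d=ray(C,r,c); return o+d*(z-o[2])/d[2]
def tri(obs):
    A=0;b=0
    for C,r,c in obs:
        o,d=ray(C,r,c);P=np.eye(3)-np.outer(d,d);A=A+P;b=b+P@o
    return np.linalg.solve(A,b)
def proj(C,X):
    K,R,t=C; p=(np.atleast_2d(X)@R.T+t)@K.T; return (p[:,:2]/p[:,2:])[:,::-1]
def shot(c,name):
    s=manip.sense();C=cam(c,s);im=manip.read_camera(c);cv2.imwrite(f'pics/{name}.png',im[:,:,::-1]);return C,im
np.set_printoptions(precision=4,suppress=True)
E
python3 - <<'E'
from h import *
S=cam('side');A=cam('scene')
for n,r,c,z in(('cradle',191,257,.005),('biggauge foot',184,211,0),('bluefoot',200,310,0),('plate',236,274,.006),('green',322,317,.006),('panel',262,358,.05),('tweezers',255,251,0.005),('petri',219,368,.006),('stand near corner L',263,322,.03),('stand near corner R',298,355,.03)):print('side',n,atz(S,r,c,z))
for n,r,c,z in(('cradle',306,258,.005),('plate',274,350,.006),('green',232,429,.006),('panel',214,374,.05),('tweez',272,383,.005),('pencap',212,434,.005)):print('scene',n,atz(A,r,c,z))
k=manip.get_calibration('wrist');print(k['tool_from_camera'],k['fx'])
E
```

```text
side cradle [0.4923 0.2843 0.005 ]
side biggauge foot [0.4029 0.3789 0.    ]
side bluefoot [0.5954 0.1952 0.    ]
side plate [0.4513 0.0686 0.006 ]
side green [ 0.4136 -0.2271  0.006 ]
side panel [ 0.5347 -0.1509  0.05  ]
side tweezers [0.3817 0.021  0.005 ]
side petri [0.6719 0.0471 0.006 ]
side stand near corner L [ 0.4849 -0.0991  0.03  ]
side stand near corner R [ 0.4901 -0.2224  0.03  ]
scene cradle [0.4939 0.282  0.005 ]
scene plate [0.4322 0.0767 0.006 ]
scene green [ 0.4086 -0.218   0.006 ]
scene panel [ 0.5217 -0.1432  0.05  ]
scene tweez [0.3839 0.026  0.005 ]
scene pencap [ 0.4648 -0.3493  0.005 ]
[[ 0.     -0.9568 -0.2909  0.0738]
 [ 1.     -0.      0.0001  0.0005]
 [-0.0001 -0.2909  0.9568 -0.1554]
 [ 0.      0.      0.      1.    ]] 334.0450952657556
```

```bash
python3 -m crank '[[[1,-0.8,0.4],0,0],[[1,-0.8,0.4],0,0],[[1,-0.8,0.4],0,0],[[1,-0.8,0.4],0,0],[[1,-0.8,0.4],0,0],[[1,-0.8,0.4],0,0]]' && python3 -m crank '[[[0.8,-1,0],0,0],[[0.8,-1,0],0,0],[[0.8,-1,0],0,0],[[0.8,-1,0],0,0],[[0.8,-1,0],0,0],[[0.8,-1,0],0,0],[[0.8,-1,0],0,0]]'; python3 - <<'E'
from h import *
C,im=shot('wrist','w1')
for n in('gauge','cradle','zero_plate','spot','test_panel'):
    for d in manip.find_in(n,'wrist'): print(n,np.round(d['centre']),round(d['confidence'],2),atz(C,*d['centre'],.006))
E
```

```text
t: 1.7
ee_pos: [0.3288, 0.399, 0.2796]
tcp_rot: [0.163, 0.987, 0.001, 0.002]
wrist_force: [-0.2, -0.4, -0.5]
gripper_width: 0.0855
grip_force: 0.0
t: 2.28
ee_pos: [0.4452, 0.2506, 0.2774]
tcp_rot: [0.162, 0.987, -0.0, -0.0]
wrist_force: [0.4, -0.1, 0.0]
gripper_width: 0.0854
grip_force: 0.0
gauge [238. 358.] 0.79 [0.5177 0.2839 0.006 ]
gauge [336. 308.] 0.72 [0.6374 0.1709 0.006 ]
gauge [123. 448.] 0.61 [0.4121 0.4291 0.006 ]
cradle [207. 344.] 0.57 [0.4708 0.2793 0.006 ]
zero_plate [239. 198.] 0.75 [0.45  0.08  0.006]
zero_plate [290.   6.] 0.56 [ 0.4322 -0.2051  0.006 ]
spot [239. 356.] 0.56 [0.5177 0.2816 0.006 ]
test_panel [348.  50.] 0.74 [ 0.5356 -0.1984  0.006 ]
test_panel [243. 196.] 0.7 [0.4539 0.0766 0.006 ]
```

View pics/w1.png

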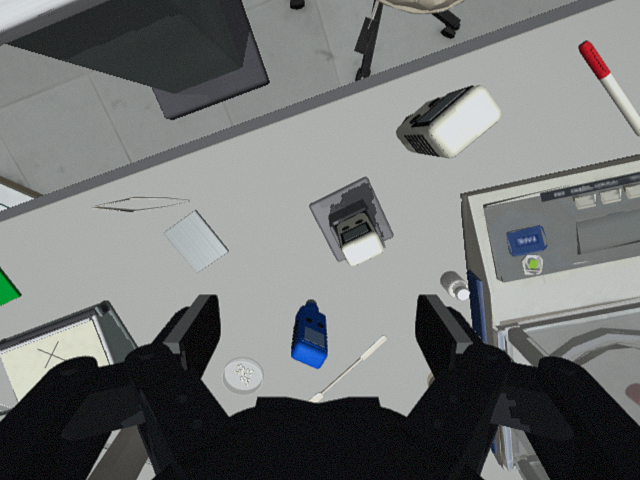

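```bash
python3 - <<'E'
from h import *
C=cam('wrist')
print('cradle plate corners')
P=[atz(C,r,c,.010)[:2] for r,c in((205,309),(177,367),(237,395))];print(P,(P[0]+P[2])/2)
v=P[1]-P[0];w=P[2]-P[1];print(np.linalg.norm(v),np.degrees(np.arctan2(*v[::-1])),np.linalg.norm(w),np.degrees(np.arctan2(*w[::-1])))
print('top',atz(C,249,362,.136))
im=cv2.imread('pics/w1.png');cr=im[160:280,290:410];cr=cv2.resize(cr,None,fx=5,fy=5,interpolation=2);cv2.imwrite('pics/w1c.png',cr)
P=[atz(C,r,c,.006)[:2] for r,c in((237,165),(210,193),(248,228),(272,200))];print('plate',np.mean(P,0))
for i in range(4):
    e=P[(i+1)%4]-P[i];print(np.linalg.norm(e),np.degrees(np.arctan2(*e[::-1])))
E
```

```text
cradle plate corners
[array([0.4521, 0.2389]), array([0.4412, 0.3195]), array([0.5288, 0.3331])] [0.4904 0.286 ]
0.08135390221235451 97.6481760700615 0.0885686699005009 8.809882133983228
top [0.4843 0.2838 0.136 ]
plate [0.4532 0.079 ]
0.055416600598558706 113.24952620445056
0.06685990571419502 20.063791249342813
0.05419253010101015 -68.176665080226
0.0654545756860272 -158.91725981502233
```

View pics/w1c.png

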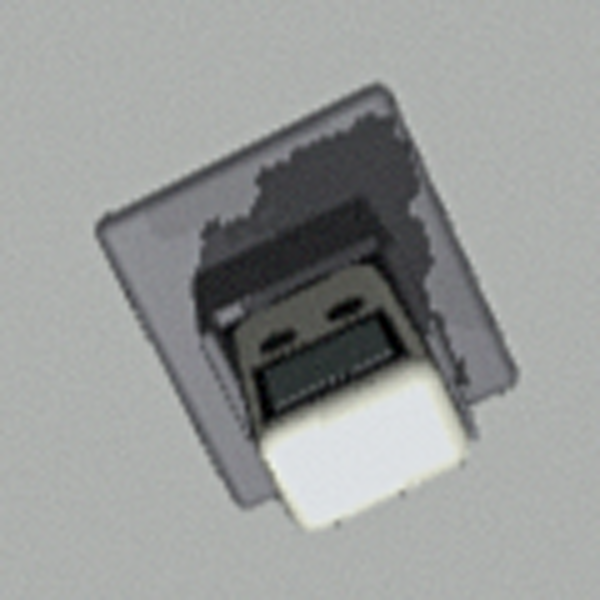

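```bash
python3 -m crank '[[[0.29,0.23,-0.3],0.6,0],[[0.29,0.23,-0.45],0.6,0],[[0.29,0.23,-0.45],0.6,0],[[0.29,0.23,-0.45],0.6,0],[[0.29,0.23,-0.45],0.6,0],[[0.29,0.23,-0.45],0.6,0]]'; python3 - <<'E'
from h import *
C,im=shot('wrist','w2')
for d in manip.regions_of('gauge','wrist')[:2]: print(np.round(d['centre']),d['confidence'])
y,x,_=Ro.from_quat(manip.sense()['tcp_rot']).as_euler('ZYX',degrees=True),0,0;print(y)
cv2.imwrite('pics/w2c.png',im[:,:,::-1])
E
```

```text
t: 3.08
ee_pos: [0.4876, 0.2867, 0.2103]
tcp_rot: [-0.073, 0.997, 0.0, 0.0]
wrist_force: [-0.5, 0.2, 0.1]
gripper_width: 0.0853
grip_force: 0.0
[226. 310.] 0.84
[288. 218.] 0.56
[-171.6361    0.0598  179.9848]
```

View pics/w2.png

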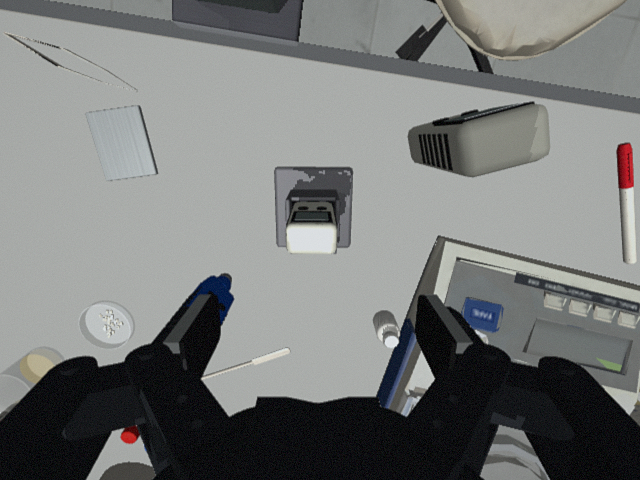

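```bash
python3 - <<'E'
from h import *
s=manip.sense();C=cam('wrist',s);R=Ro.from_quat(s['tcp_rot']).as_matrix()
for n,r,c,z in(('topc',239.5,312,.136),('tl',226,288,.136),('tr',223,336,.136),('br',253,337,.136),('bl',255,286,.136),('cr tl',168,275,.010),('cr tr',167,353,.01),('cr bl',247,276,.01),('cr br',247,352,.01),('bottle',340,388,.03),('bal',237,440,.03),('baledge',330,405,.06),('blue',340,218,.03)):
    X=atz(C,r,c,z);print(n,X,'tool',R.T@(X-s['ee_pos']))
E
```

```text
topc [0.4869 0.2827 0.136 ] tool [ 0.0016 -0.0036  0.0748]
tl [0.4794 0.2643 0.136 ] tool [ 0.0117 -0.0207  0.0748]
tr [0.4722 0.2978 0.136 ] tool [0.0139 0.0135 0.0748]
br [0.4944 0.3022 0.136 ] tool [-0.0088  0.0146  0.0748]
bl [0.5014 0.2655 0.136 ] tool [-0.0103 -0.0227  0.0748]
cr tl [0.4542 0.2369 0.01  ] tool [ 0.0407 -0.0442  0.2008]
cr tr [0.4412 0.3176 0.01  ] tool [0.0418 0.0375 0.2008]
cr bl [0.541  0.2475 0.01  ] tool [-0.0467 -0.0463  0.2009]
cr br [0.5285 0.3321 0.01  ] tool [-0.0467  0.0392  0.2009]
bottle [0.6283 0.3903 0.03  ] tool [-0.1539  0.0823  0.181 ]
bal [0.4977 0.4186 0.03  ] tool [-0.0288  0.1292  0.1809]
baledge [0.5948 0.3952 0.06  ] tool [-0.1215  0.092   0.151 ]
blue [0.6571 0.1949 0.03  ] tool [-0.1539 -0.1152  0.1809]
```

```bash
python3 -m crank '[[[0,-0.023,-0.25],0,0],[[0,-0.023,-0.5],0,0],[[0,-0.023,-0.74],0,0],[[0,-0.023,-0.74],0,0],[[0,-0.023,-0.74],0,0]]' && python3 -m crank '[[[0,0,0],0,1],[[0,0,0],0,1],[[0,0,0],0,1],[[0,0,0],0,1],[[0,0,0],0,1],[[0,0,0],0,1],[[0,0,0],0,1]]' 25
```

```text
t: 3.6
ee_pos: [0.4872, 0.2824, 0.0991]
tcp_rot: [-0.073, 0.997, -0.0, -0.001]
wrist_force: [0.2, -0.1, 1.1]
gripper_width: 0.0854
grip_force: 0.0
t: 4.18
ee_pos: [0.4888, 0.2829, 0.1008]
tcp_rot: [-0.074, 0.997, 0.0, 0.001]
wrist_force: [-0.9, -1.0, 6.5]
gripper_width: 0.0377
grip_force: 27.0
```

```bash
python3 -m crank '[[[0,0,0.1],0,1],[[0,0,0.3],0,1],[[0,0,0.5],0,1],[[0,0,0.7],0,1],[[0,0,0.7],0,1],[[0,0,0.7],0,1]]' && python3 -m crank '[[[-0.1,-0.2,0],0,1],[[-0.12,-0.45,0],0,1],[[-0.12,-0.7,0],0,1],[[-0.12,-0.9,0],0,1],[[-0.12,-0.9,0],0,1],[[-0.12,-0.9,0],0,1]]'; python3 - <<'E'
from h import *
C,im=shot('wrist','w3')
for n in('zero_plate','gauge','foot','sleeve'):
    for d in manip.find_in(n,'wrist')[:3]: print(n,np.round(d['centre']),round(d['confidence'],2),atz(C,*d['centre'],.006))
E
```

```text
t: 4.68
ee_pos: [0.4887, 0.283, 0.2062]
tcp_rot: [-0.074, 0.997, 0.001, 0.002]
wrist_force: [0.0, 0.3, -2.4]
gripper_width: 0.0375
grip_force: 26.1
t: 5.18
ee_pos: [0.4695, 0.1462, 0.2033]
tcp_rot: [-0.073, 0.997, -0.0, -0.001]
wrist_force: [-0.5, 0.3, -2.1]
gripper_width: 0.0378
grip_force: 26.3
zero_plate [180. 252.] 0.92 [0.4511 0.0748 0.006 ]
gauge [364. 347.] 0.8 [0.6613 0.2114 0.006 ]
gauge [289. 316.] 0.79 [0.5655 0.1595 0.006 ]
gauge [187. 602.] 0.64 [0.4044 0.44   0.006 ]
foot [174. 544.] 0.57 [0.4    0.3752 0.006 ]
sleeve [175. 545.] 0.56 [0.4009 0.3768 0.006 ]
```

View pics/w3.png

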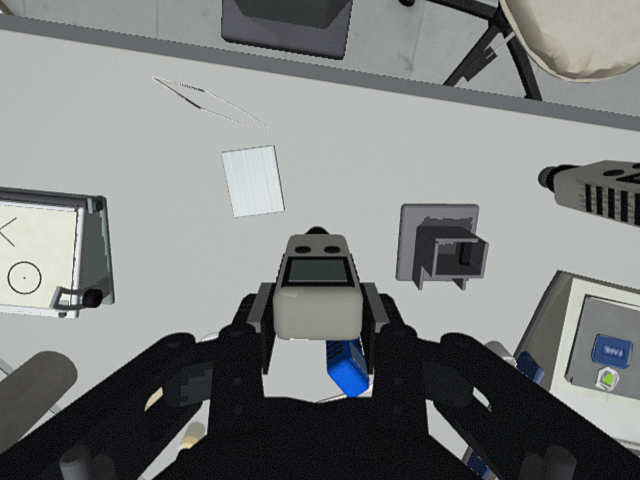

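```bash
python3 -m crank '[[[-0.117,-0.25,0],0,1],[[-0.117,-0.46,-0.1],0,1],[[-0.117,-0.46,-0.35],0,1],[[-0.117,-0.46,-0.55],0,1],[[-0.117,-0.46,-0.66],0,1],[[-0.117,-0.46,-0.66],0,1],[[-0.117,-0.46,-0.66],0,1]]' && python3 -m crank '[[[0,0,-0.03],0,1],[[0,0,-0.06],0,1],[[0,0,-0.06],0,1]]'
```

```text
t: 6.02
ee_pos: [0.4521, 0.0792, 0.105]
tcp_rot: [-0.075, 0.997, 0.0, -0.001]
wrist_force: [0.3, 0.1, -1.4]
gripper_width: 0.0372
grip_force: 26.7
t: 6.27
ee_pos: [0.4527, 0.0789, 0.0963]
tcp_rot: [-0.074, 0.997, -0.0, 0.0]
wrist_force: [-0.7, -0.7, -2.5]
gripper_width: 0.0373
grip_force: 26.7
```

```bash
python3 -m crank '[[[0,0,-0.02],0,1],[[0,0,-0.02],0,1]]' && python3 -m crank '[[[0,0,-0.015],0,1],[[0,0,-0.015],0,1]]'
```

```text
t: 6.43
ee_pos: [0.4525, 0.0787, 0.0932]
tcp_rot: [-0.074, 0.997, -0.0, 0.0]
wrist_force: [0.2, 0.2, -2.5]
gripper_width: 0.0375
grip_force: 26.7
t: 6.6
ee_pos: [0.4525, 0.0787, 0.0909]
tcp_rot: [-0.074, 0.997, 0.0, 0.0]
wrist_force: [0.2, 0.6, -0.7]
gripper_width: 0.0374
grip_force: 27.0
```

```bash
python3 -m crank '[[[0,0,-0.015],0,1],[[0,0,-0.015],0,1],[[0,0,-0.015],0,1]]'; python3 - <<'E'
from h import *
f=[]
for i in range(5):
    manip.read_camera('side');s=manip.sense();f.append(s['wrist_force'])
print(np.mean(f,0),np.std(f,0),s['ee_pos'],s['t'])
C,im=shot('side','s1')
p=proj(C,[[.4525,.0787,.03]])[0];print(p)
r,c=p.astype(int);cr=im[r-60:r+45,c-70:c+70,::-1];cv2.imwrite('pics/s1c.png',cv2.resize(cr,None,fx=5,fy=5,interpolation=2))
E
```

```text
t: 6.85
ee_pos: [0.4526, 0.0786, 0.0888]
tcp_rot: [-0.074, 0.997, 0.0, 0.0]
wrist_force: [-0.5, 0.1, 1.8]
gripper_width: 0.0376
grip_force: 27.1
[0.1666 0.5275 0.9505] [0.3833 0.3585 0.1984] [0.4526 0.0787 0.0888] 7.1
[224.127 272.39 ]
```

View pics/s1c.png

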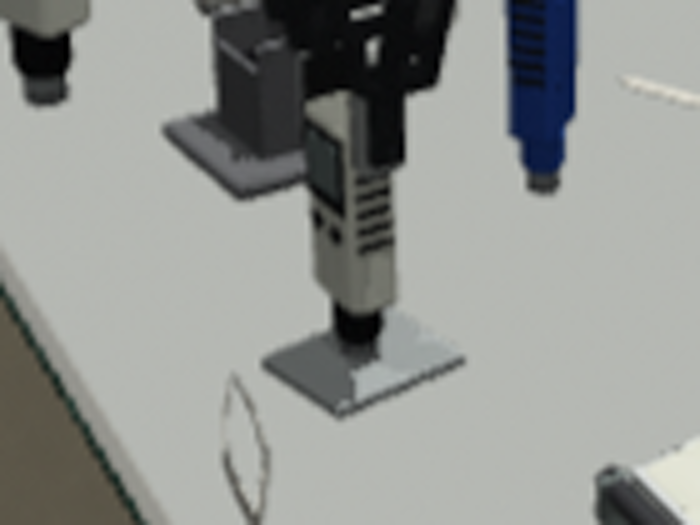

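```bash
python3 -m crank '[[[0,0,0],0,1],[[0,0,0],0,1],[[0,0,0],0,1],[[0,0,0],0,1],[[0,0,0],0,1],[[0,0,0],0,1],[[0,0,0],0,1],[[0,0,0],0,1],[[0,0,0],0,1],[[0,0,0],0,1],[[0,0,0],0,1],[[0,0,0],0,1],[[0,0,0],0,1],[[0,0,0],0,1],[[0,0,0],0,1]]' && python3 -m crank '[[[0,0,0.1],0,1],[[0,0,0.3],0,1],[[0,0,0.55],0,1],[[0,-0.2,0.8],0,1],[[0,-0.4,1],0,1],[[0,-0.65,1],0,1],[[0,-0.8,1],0,1],[[0,-0.8,1],0,1],[[0,-0.8,1],0,1]]'; python3 - <<'E'
from h import *
C,im=shot('wrist','w4')
for n in('spot','test_panel','panel_stand','panel_edge'):
    for d in manip.find_in(n,'wrist')[:3]: print(n,np.round(d['centre']),round(d['confidence'],2),atz(C,*d['centre'],.05))
E
```

```text
t: 8.4
ee_pos: [0.4524, 0.0786, 0.0887]
tcp_rot: [-0.074, 0.997, -0.0, 0.0]
wrist_force: [0.8, 0.8, 2.3]
gripper_width: 0.0377
grip_force: 27.1
t: 9.15
ee_pos: [0.4519, -0.0424, 0.2382]
tcp_rot: [-0.073, 0.997, 0.0, -0.001]
wrist_force: [-0.9, 1.0, -2.5]
gripper_width: 0.0373
grip_force: 26.9
test_panel [274. 191.] 0.73 [ 0.5455 -0.1708  0.05  ]
panel_stand [268. 193.] 0.78 [ 0.5385 -0.169   0.05  ]
panel_edge [272. 192.] 0.56 [ 0.5428 -0.1694  0.05  ]
```

View pics/w4.png

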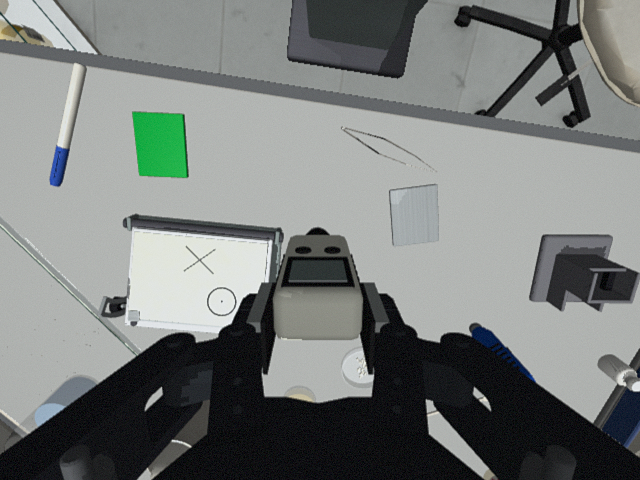

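```bash
python3 -m crank '[[[0.2,-0.2,0.25],0,1],[[0.4,-0.4,0.25],0,1],[[0.67,-0.67,0.25],0,1],[[0.67,-0.67,0.25],0,1],[[0.67,-0.67,0.25],0,1],[[0.67,-0.67,0.25],0,1],[[0.67,-0.67,0.25],0,1]]'; python3 - <<'E'
from h import *
import pickle
C,im=shot('wrist','w5');pickle.dump((C,im),open('w5.pkl','wb'))
for n in('spot','test_panel','panel_stand'):
    for d in manip.regions_of(n,'wrist')[:2]:
        y,x=np.nonzero(d['region']);print(n,np.round(d['centre']),round(d['confidence'],2),len(y),y.min(),y.max(),x.min(),x.max())
E
echo; cp pics/w5.png pics/w5v.png
```

```text
t: 9.98
ee_pos: [0.5527, -0.1409, 0.2757]
tcp_rot: [-0.075, 0.997, 0.0, -0.001]
wrist_force: [-0.6, 0.9, -0.8]
gripper_width: 0.0374
grip_force: 27.0
spot [290. 315.] 0.35 8382 227 339 272 362
test_panel [194. 293.] 0.69 12915 140 256 217 375
panel_stand [193. 292.] 0.82 13798 138 255 212 378
```

View pics/w5.png

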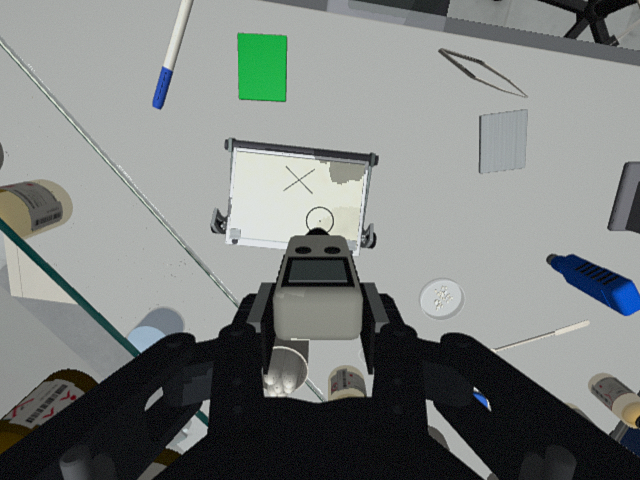

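```bash
python3 - <<'E'
from h import *
for f,box in(('w5',(138,262,215,385)),('w4',(215,345,115,290)),('side0',(235,300,315,400))):
    im=cv2.imread(f'pics/{f}.png');r0,r1,c0,c1=box;cr=im[r0:r1,c0:c1].astype(int)
    b,g,r=cr[...,0],cr[...,1],cr[...,2]
    m=((r-b)>8)&(r>150)
    m=cv2.morphologyEx(m.astype(np.uint8),cv2.MORPH_CLOSE,np.ones((5,5)))
    cs,_=cv2.findContours(m,cv2.RETR_EXTERNAL,cv2.CHAIN_APPROX_NONE);k=max(cs,key=cv2.contourArea)
    print(f,cv2.contourArea(k),(cv2.approxPolyDP(k,4,True)[:,0]+[c0,r0]).tolist())
    # ring: dark pixels inside panel
    g8=cv2.cvtColor(im,cv2.COLOR_BGR2GRAY)
    pm=np.zeros(g8.shape,np.uint8);cv2.drawContours(pm,[k+[c0,r0]],-1,1,-1)
    bg=cv2.morphologyEx(g8,cv2.MORPH_CLOSE,np.ones((9,9)));d=((bg.astype(int)-g8)>45)&(pm>0)
    n,l,st,ce=cv2.connectedComponentsWithStats(d.astype(np.uint8),connectivity=8)
    for i in range(1,n):
        if st[i,4]>25:
            y,x=np.nonzero(l==i)
            e=cv2.fitEllipse(np.c_[x,y].astype(np.float32));print('  comp',st[i].tolist(),np.round(e[0],1),np.round(e[1],1),round(e[2]))
E
```

```text
w5 4401.5 [[237, 152], [236, 171], [257, 174], [256, 166], [255, 171], [243, 169], [238, 156], [255, 164], [254, 156], [267, 160], [265, 175], [271, 175], [267, 184], [284, 177], [281, 188], [291, 193], [304, 186], [315, 196], [303, 204], [293, 199], [295, 206], [305, 204], [311, 219], [305, 217], [307, 231], [308, 222], [315, 221], [330, 234], [354, 239], [356, 245], [362, 170], [359, 180], [349, 177], [337, 184], [331, 181], [329, 162]]
  comp [285, 166, 30, 28, 114] [300.6 179.5] [23.4 35.3] 101
  comp [309, 206, 25, 26, 84] [319.7 220.2] [26.2 27.3] 155
w4 94.5 [[134, 238], [142, 235], [152, 243], [157, 234], [135, 232]]
side0 1143.0 [[376, 239], [367, 238], [332, 257], [359, 286], [380, 245]]
  comp [364, 247, 14, 12, 31] [371.8 252.5] [10.6 15.5] 72
```

```bash
python3 - <<'E'
import cv2
a=cv2.imread('pics/w5.png')[135:260,212:382];b=cv2.imread('pics/w4.png')[210:340,105:285]
a=cv2.resize(a,None,fx=4.5,fy=4.5,interpolation=2);cv2.imwrite('pics/m.png',a);print(a.shape)
E
```

```text
(562, 765, 3)
```

View pics/m.png

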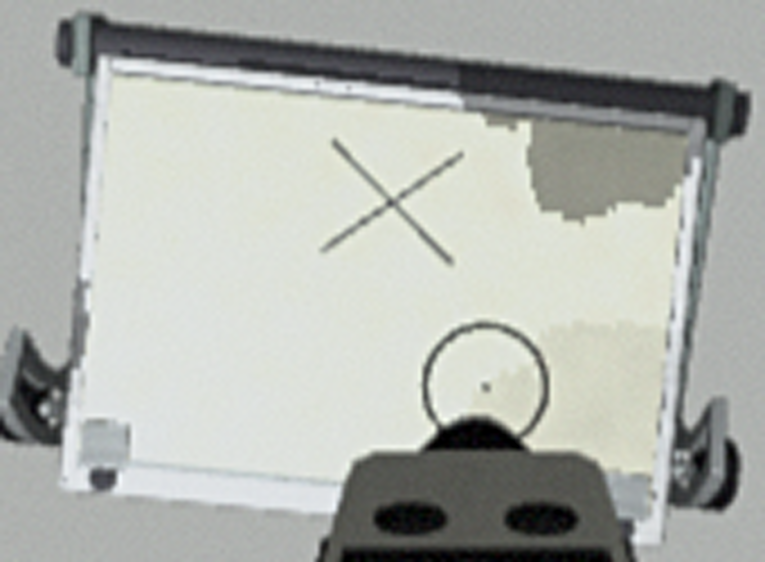

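```bash
cat > fit.py <<'E'
from h import *
import pickle
from scipy.optimize import least_squares
C5=pickle.load(open('w5.pkl','rb'))[0]
s4={'ee_pos':np.array([0.4519,-0.0424,0.2382]),'tcp_rot':[-0.073,0.997,0,-0.001]};C4=cam('wrist',s4);CS=cam('side')
cr=lambda x,y:(135+y/4.5,212+x/4.5)
NL,NR,FL,FR=(-.05,.075),(-.05,-.075),(.05,.075),(.05,-.075)
obs=[(C5,*cr(112,77),NL,.7),(C5,*cr(694,138),NR,1),(C5,*cr(80,460),FL,.7),(C5,*cr(652,514),FR,1.2),(C5,*cr(486,387),'s',.4),
(C4,301,221.7,'s',1),(C4,229.5,132,NL,1.5),(C4,243,271.5,NR,1.5),(CS,252.5,371.8,'s',1),(CS,257,332,NL,2),(CS,286,359,NR,2)]
def X(p,q):
    q=(.02,p[5]) if q=='s' else q
    return p[:3]+(Ro.from_euler('z',p[3])*Ro.from_euler('y',-p[4])).apply([*q,0])
def res(p): return np.concatenate([(proj(c,X(p,q))[0]-[r,k])/w for c,r,k,q,w in obs])
f=least_squares(res,[.53,-.16,.05,.1,.4,-.02],loss='soft_l1')
if __name__=='__main__':
    p=f.x;cov=np.linalg.inv(f.jac.T@f.jac);print('c',p[:3],'yaw,tilt deg',np.degrees(p[3:5]),'s',p[5],'sd',np.sqrt(np.diag(cov)))
    print(res(p).reshape(-1,2));print('spot',X(p,'s'),'near z',X(p,(-.05,0)),'far',X(p,(.05,0)))
    print('triangulated ring',tri([(C5,*cr(486,387)),(C4,301,221.7),(CS,252.5,371.8)]))
E
python3 fit.py
```

```text
c [ 0.5816 -0.3034  0.0457] yaw,tilt deg [ 9.2935 10.8194] s 0.16812832720769055 sd [0.0021 0.0047 0.0042 0.0072 0.1882 0.0048]
[[  12.3908    2.4521]
 [  -3.1681 -257.1986]
 [  13.4016   17.126 ]
 [  -0.88   -201.0688]
 [  -1.6523   -0.1322]
 [  -0.0042    0.3677]
 [   7.9391    2.9246]
 [   0.2895 -178.7565]
 [   0.472    -0.1691]
 [  19.1385   21.2713]
 [  28.6317   38.012 ]]
spot [ 0.5738 -0.1343  0.0495] near z [ 0.5331 -0.3113  0.0363] far [ 0.6301 -0.2955  0.0551]
triangulated ring [ 0.574  -0.1343  0.0504]
```

```bash
sed -i 's/^NL,NR,FL,FR=.*/NL,NR,FL,FR=(-.05,-.075),(-.05,.075),(.05,-.075),(.05,.075)/; s/(CS,257,332,NL,2),(CS,286,359,NR,2)/(CS,257,332,NR,2),(CS,286,359,NL,2)/' fit.py; python3 fit.py
```

```text
c [ 0.556  -0.1632  0.0459] yaw,tilt deg [ 2.5606 12.0822] s 0.028126945680555186 sd [0.0006 0.0005 0.0015 0.0063 0.0384 0.0007]
[[-1.4303  0.0617]
 [-0.6565  0.0306]
 [ 0.3001  0.1819]
 [ 0.684  -0.1976]
 [-0.3088 -0.0811]
 [ 0.6407  0.278 ]
 [ 1.6271  1.3468]
 [ 1.2655 -2.0952]
 [ 0.1257  0.0441]
 [-0.4594 -1.5788]
 [ 6.0894  5.6039]]
spot [ 0.5743 -0.1342  0.0501] near z [ 0.5072 -0.1654  0.0354] far [ 0.6049 -0.161   0.0564]
triangulated ring [ 0.574  -0.1343  0.0504]
```

```bash
cat > snap.py <<'E'
from h import *
import pickle,sys
C,im=shot('wrist',sys.argv[1]);pickle.dump((C,im),open(sys.argv[1]+'.pkl','wb'))
E
python3 -m crank '[[[0.27,0,-0.2],0,1],[[0.27,0,-0.47],0,1],[[0.27,0,-0.47],0,1],[[0.27,0,-0.47],0,1],[[0.27,0,-0.47],0,1]]' && python3 snap.py v6 && python3 -m crank '[[[0,0.2,0.3],0,1],[[0,0.5,0.4],0,1],[[0,0.8,0.4],0,1],[[0,0.8,0.4],0,1],[[0,0.8,0.4],0,1],[[0,0.8,0.4],0,1]]' && python3 snap.py v7 && python3 -m crank '[[[-0.8,0,-0.3],0,1],[[-0.8,0,-0.3],0,1],[[-0.8,0,-0.3],0,1],[[-0.8,0,-0.3],0,1],[[-0.8,0,-0.3],0,1],[[-0.8,0,-0.3],0,1]]' && python3 snap.py v8
cat > ncc.py <<'E'
from fit import *
from scipy.optimize import minimize
V=[pickle.load(open(n+'.pkl','rb')) for n in('w5','v6','v7','v8')]
p0=f.x.copy()
u,v=np.meshgrid(np.linspace(-.06,.06,121),np.linspace(-.085,.085,171),indexing='ij')
def patches(q):
    a=Ro.from_euler('z',p0[3])*Ro.from_euler('y',-q[1])*Ro.from_euler('x',q[2])
    X=p0[:3]+[0,0,q[0]]+a.apply(np.c_[u.ravel(),v.ravel(),0*u.ravel()])
    out=[]
    for C,im in V:
        g=cv2.GaussianBlur(cv2.cvtColor(im,cv2.COLOR_RGB2GRAY),(0,0),.8)
        pr=proj(C,X).astype(np.float32).reshape(*u.shape,2)
        o=cv2.remap(g,pr[...,1],pr[...,0],cv2.INTER_LINEAR)
        rr,cc=pr[...,0],pr[...,1]
        ok=~((rr>218)&(cc>225)&(cc<415)|(rr>285))&(rr>0)&(cc>0)   # off the gauge and fingers
        out.append((cv2.Laplacian(cv2.GaussianBlur(o,(0,0),1.2).astype(np.float32),cv2.CV_32F) if 0 else cv2.GaussianBlur(o,(0,0),1.).astype(float),ok))
    return out
def cost(q):
    P=patches(q);c=0;n=0
    for i in range(len(P)):
        for j in range(i):
            m=P[i][1]&P[j][1]
            if m.sum()<4000: continue
            c+=np.corrcoef(P[i][0][m],P[j][0][m])[0,1];n+=1
    return -c/max(n,1)
if __name__=='__main__':
    for t in(8,12,16,20,24):
        r=minimize(cost,[0,np.radians(t),0],method='Nelder-Mead',options=dict(initial_simplex=[[0,np.radians(t),0],[.004,np.radians(t),0],[0,np.radians(t+4),0],[0,np.radians(t),.05]],xatol=1e-4,fatol=1e-6))
        print(t,r.x[0],np.degrees(r.x[1:]),r.fun)
    for k,(o,ok) in enumerate(patches(r.x)): cv2.imwrite(f'pics/p{k}.png',o*ok);print(k,ok.mean())
E
python3 ncc.py
```

```text
t: 10.6
ee_pos: [0.593, -0.1415, 0.2073]
tcp_rot: [-0.074, 0.997, -0.0, 0.0]
wrist_force: [1.5, 0.6, -1.2]
gripper_width: 0.0373
grip_force: 27.0
t: 11.15
ee_pos: [0.5934, -0.0209, 0.2686]
tcp_rot: [-0.075, 0.997, -0.001, 0.002]
wrist_force: [-0.1, -0.4, -1.5]
gripper_width: 0.0375
grip_force: 27.0
t: 11.7
ee_pos: [0.4738, -0.0229, 0.2219]
tcp_rot: [-0.073, 0.997, -0.0, 0.001]
wrist_force: [0.2, 0.3, -0.3]
gripper_width: 0.0372
grip_force: 27.1
8 -0.003364589543805639 [ 9.5442 -0.4122] -0.8131511048485535
12 -0.0034246018335077327 [ 9.4711 -0.2335] -0.8131538295258117
16 -0.003391253414706847 [ 9.4905 -0.4108] -0.8131242712324466
20 -0.0033937653772779866 [ 9.4004 -0.3912] -0.8131543840149528
24 -0.0033525480368791537 [ 9.6175 -0.3745] -0.8131467092115582
0 0.6726112802667826
1 0.8659320477502296
2 1.0
3 0.5528490648107873[ WARN:0@2.658] global loadsave.cpp:1063 imwrite_ Unsupported depth image for selected encoder is fallbacked to CV_8U.
```

```bash
sed -i 's/ if 0 else / if HP else /; s/^V=/HP=1\nV=/; s/linspace(-.06,.06,121)/linspace(-.051,.054,106)/; s/linspace(-.085,.085,171)/linspace(-.079,.079,159)/; s/m.sum()<4000/m.sum()<3000/; s/for t in(8,12,16,20,24)/for t in(9,13,18)/; s/,-q\[1\])\*/,-q[1])*/' ncc.py
cat >> ncc.py <<'E'
    for i in range(4):
        for j in range(i):
            full=V;V=[full[i],full[j]]
            r=minimize(cost,[-.001,np.radians(11),0],method='Nelder-Mead',options=dict(initial_simplex=[[0,np.radians(10),0],[-.004,np.radians(10),0],[0,np.radians(14),0],[0,np.radians(10),.05]]));V=full
            print(i,j,r.x[0],np.degrees(r.x[1:]),r.fun)
E
python3 ncc.py 2>/dev/null
```

```text
9 -0.0007708634756499249 [14.7655  0.0342] -0.7533436977146843
13 -0.0006599063260848768 [14.9051  0.362 ] -0.7534934566444811
18 -0.0007493574609551014 [14.8277  0.0376] -0.7538005367422075
0 0.6711759819627389
1 0.891064435742257
2 1.0
3 0.5622997508009968
1 0 -0.0015604677798575254 [11.5125 -3.4937] -0.6839341270838929
2 0 -0.0013058943535236155 [15.3726 -0.044 ] -0.8023004511234174
2 1 -0.001119998379035703 [14.7605 -0.4415] -0.7100092473779601
3 0 -0.000484241125387693 [14.6224  0.4922] -0.8105913432055853
3 1 -0.00023316142383227444 [15.0772  0.7509] -0.7304499513133791
3 2 -0.0004550412305968449 [16.1668  1.1943] -0.8626147817987037
```

```bash
python3 - <<'E'
from fit import *
for t in(13.5,15,16):
    g=least_squares(lambda q:res(np.r_[q[:4],np.radians(t),q[4]]),np.delete(f.x,4),loss='soft_l1')
    p=np.r_[g.x[:4],np.radians(t),g.x[4]];print(t,p[:3],np.degrees(p[3]),p[5],'spot',X(p,'s'),g.cost,f.cost,'near',X(p,(-.05,0))[2])
# ring triangulation over all views via blob fit near prediction
V=[pickle.load(open(n+'.pkl','rb')) for n in('w5','v6','v7','v8')];o=[]
for C,im in V:
    r,c=proj(C,[.574,-.134,.0503])[0];r0,c0=int(r)-25,int(c)-25
    g=cv2.cvtColor(im,cv2.COLOR_RGB2GRAY)[r0:r0+50,c0:c0+50];bg=cv2.morphologyEx(g,cv2.MORPH_CLOSE,np.ones((9,9)))
    d=((bg.astype(int)-g)>35).astype(np.uint8);n,l,st,ce=cv2.connectedComponentsWithStats(d,connectivity=8)
    for i in range(1,n):
        if st[i,4]>40 and min(st[i,2:4])>18:
            y,x=np.nonzero(l==i);e=cv2.fitEllipse(np.c_[x,y].astype(np.float32));q=(e[0][1]+r0,e[0][0]+c0);print(np.round(q,1),np.round([r,c],1),np.round(e[1],1),st[i].tolist())
            if min(e[1])/max(e[1])>.8: o.append((C,*q))
print(len(o),tri(o),tri(o+[(CS,252.5,371.8)]))
E
```

```text
13.5 [ 0.556  -0.1632  0.0458] 2.6080343125750045 0.02809188863301703 spot [ 0.5742 -0.1342  0.0505] 16.066205307457373 15.876941151573252 near 0.03416298887094132
15 [ 0.556  -0.1631  0.0458] 2.636365275686833 0.028035377434590985 spot [ 0.574  -0.1342  0.0509] 16.667134674283172 15.876941151573252 near 0.0328307006229297
16 [ 0.5559 -0.1631  0.0457] 2.6379241755808374 0.027988042685588743 spot [ 0.5738 -0.1342  0.0513] 17.279292091513057 15.876941151573252 near 0.03195925322634914
[220.  319.2] [220.7 320.2] [26.3 28.1] [10, 11, 29, 29, 241]
[196.5 327.1] [197.1 328.1] [33.6 34. ] [7, 7, 35, 36, 226]
[169.4 217.9] [169.9 218.7] [28.9 29.3] [10, 10, 31, 31, 184]
[286.9 200.4] [287.3 201.3] [29.4 30.1] [9, 10, 32, 31, 198]
4 [ 0.5736 -0.1351  0.0503] [ 0.5735 -0.135   0.0509]
```

```bash
python3 -m crank '[[[0.1,0.2,0.2],0,1],[[0.2,0.45,0.2],0,1],[[0.3,0.7,0.2],0,1],[[0.3,1,0.2],0,1],[[0.3,1,0.2],0,1]]' && python3 -m crank '[[[0,0.25,0],0,1],[[0,0.5,0],0,1],[[0,0.75,0],0,1],[[0,1,0],0,1],[[0.1,1,0],0,1],[[0.17,1,0],0,1],[[0.17,1,0],0,1]]'
```

```text
t: 12.17
ee_pos: [0.5202, 0.1334, 0.2507]
tcp_rot: [-0.076, 0.997, 0.001, 0.0]
wrist_force: [-0.8, -1.7, -2.2]
gripper_width: 0.0374
grip_force: 27.2
t: 12.75
ee_pos: [0.5465, 0.2792, 0.2499]
tcp_rot: [-0.075, 0.997, -0.0, 0.0]
wrist_force: [-0.7, -0.4, -2.5]
gripper_width: 0.0375
grip_force: 27.3
```

```bash
python3 -m crank '[[[-0.015,0.08,-0.2],0,1],[[-0.015,0.08,-0.4],0,1],[[-0.015,0.08,-0.65],0,1],[[-0.015,0.08,-0.887],0,1],[[-0.015,0.08,-0.887],0,1],[[-0.015,0.08,-0.887],0,1]]' 20 && python3 -m crank '[[[-0.07,-0.01,0],0,1],[[-0.14,-0.02,0],0,1],[[-0.14,-0.02,0],0,1]]' && python3 -m crank '[[[-0.02,-0.003,0],0,1],[[-0.02,-0.003,0],0,1]]'&& python3 -m crank '[[[-0.01,-0.0015,0],0,1],[[-0.01,-0.0015,0],0,1]]'
```

```text
t: 13.25
ee_pos: [0.5414, 0.2896, 0.117]
tcp_rot: [-0.074, 0.997, -0.0, -0.001]
wrist_force: [-0.1, 0.4, -0.6]
gripper_width: 0.0373
grip_force: 27.3
t: 13.5
ee_pos: [0.521, 0.2874, 0.121]
tcp_rot: [-0.074, 0.997, 0.001, 0.002]
wrist_force: [0.6, 0.1, -1.9]
gripper_width: 0.0375
grip_force: 27.3
t: 13.67
ee_pos: [0.5186, 0.287, 0.1196]
tcp_rot: [-0.074, 0.997, 0.0, 0.001]
wrist_force: [0.0, -0.0, -1.8]
gripper_width: 0.0373
grip_force: 27.3
t: 13.83
ee_pos: [0.5166, 0.2865, 0.1182]
tcp_rot: [-0.074, 0.997, 0.0, 0.0]
wrist_force: [-0.2, -0.0, -2.2]
gripper_width: 0.0373
grip_force: 27.3
```

```bash
for i in 1 2; do python3 -m crank '[[[-0.01,-0.0015,0],0,1],[[-0.01,-0.0015,0],0,1],[[-0.01,-0.0015,0],0,1]]' | egrep 'ee_pos|wrist'; done
```

```text
ee_pos: [0.5152, 0.2863, 0.1178]
wrist_force: [1.7, -0.0, -1.5]
ee_pos: [0.5137, 0.2861, 0.1179]
wrist_force: [3.3, 0.4, -1.5]
```

```bash
for i in 1 2; do python3 -m crank '[[[-0.01,-0.0015,0],0,1],[[-0.02,-0.003,0],0,1],[[-0.03,-0.0045,0],0,1],[[-0.03,-0.0045,0],0,1]]' | egrep 'ee_pos|wrist|grip|rot'; done
```

```text
ee_pos: [0.5084, 0.2853, 0.1178]
tcp_rot: [-0.074, 0.997, 0.0, 0.0]
wrist_force: [3.0, 0.5, 0.5]
gripper_width: 0.0373
grip_force: 27.7
ee_pos: [0.5038, 0.2846, 0.1177]
tcp_rot: [-0.074, 0.997, -0.0, -0.0]
wrist_force: [3.4, -0.6, 0.3]
gripper_width: 0.0374
grip_force: 27.8
```

```bash
python3 -m crank '[[[0.1,0.015,0],0,1],[[0.2,0.03,0],0,1],[[0.2,0.03,0.2],0,1],[[0.2,0.03,0.45],0,1],[[0.2,0.03,0.6],0,1],[[0.2,0.03,0.6],0,1],[[0.2,0.03,0.6],0,1]]'; cat > ang.py <<'E'
from h import *
import sys
from scipy.optimize import minimize
def gauge_pts(s,th,L=.0865,dx=0.):
    # surface points of gauge in world; pivot at TCP, tilt th about tool y (foot toward -tool x)
    R=Ro.from_quat(s['tcp_rot'])
    # gauge axes in tool: z up = -tool z, x = -tool x, y = tool y
    x=np.r_[-.012,.012];P=[[a,b,c] for a in x for b in(-.019,.019) for c in(.032,.122)]
    N=[[.011*np.cos(t),.011*np.sin(t),z] for t in np.arange(0,6.28,.3) for z in(.012,.032)]
    F=[[.008*np.cos(t),.008*np.sin(t),z] for t in np.arange(0,6.28,.3) for z in(0,.012)]
    out=[]
    for Q in(P,N,F):
        Q=np.array(Q)-[dx,0,L]; G=np.c_[-Q[:,0],Q[:,1],-Q[:,2]]   # in tool
        out.append(s['ee_pos']+R.apply(Ro.from_euler('y',th).apply(G)))
    return out
def render(C,s,th,**k):
    m=np.zeros((480,640),np.uint8)
    for Q in gauge_pts(s,th,**k):
        p=proj(C,Q)[:,::-1];cv2.fillConvexPoly(m,cv2.convexHull(np.round(p*16).astype(np.int32).reshape(-1,1,2)),1,shift=4)
    return m
if __name__=='__main__':
    s=manip.sense();C=cam('side',s);im=manip.read_camera('side');cv2.imwrite('pics/'+sys.argv[1]+'.png',im[:,:,::-1])
    fp=proj(C,s['ee_pos'])[0];print('tcp px',fp)
    ds=manip.regions_of('gauge','side')
    for d in ds:print(np.round(d['centre']),round(d['confidence'],2),d['region'].sum())
    m=min(ds,key=lambda d:np.hypot(*(np.array(d['centre'])-fp)))['region']
    np.save(sys.argv[1]+'.npy',m)
    for th in range(-20,31,5):
        best=max((( (np.roll(render(C,s,np.radians(th)),(i,j),(0,1))>0)&m).sum()/((np.roll(render(C,s,np.radians(th)),(i,j),(0,1))>0)|m).sum(),i,j) for i in range(-4,5,2) for j in range(-4,5,2))
        print(th,best)
E
python3 ang.py a1
```

```text
t: 15.58
ee_pos: [0.5337, 0.2893, 0.208]
tcp_rot: [-0.074, 0.997, 0.0, -0.0]
wrist_force: [-1.0, 0.4, -2.5]
gripper_width: 0.0375
grip_force: 27.6
tcp px [109.0059 268.9406]
[173. 309.] 0.95 581
[115. 273.] 0.76 584
[148. 205.] 0.6 1226
[262. 251.] 0.34 45
-20 (np.float64(0.670440251572327), 2, 0)
-15 (np.float64(0.7208121827411168), 0, 0)
-10 (np.float64(0.7296620775969962), 0, 2)
-5 (np.float64(0.6862275449101797), 0, 2)
0 (np.float64(0.6162528216704289), 0, 4)
5 (np.float64(0.5510204081632653), 2, 4)
10 (np.float64(0.4953560371517028), 4, 4)
15 (np.float64(0.4448818897637795), 4, 4)
20 (np.float64(0.4059216809933142), 4, 4)
25 (np.float64(0.3681776133209991), 4, 4)
30 (np.float64(0.33605072463768115), 4, 4)
```

```bash
cat > ang2.py <<'E'
from h import *
import pickle,sys
from scipy.optimize import minimize
T=np.array(manip.get_calibration('wrist')['tool_from_camera']);K=cam('wrist')[0]
y,z=np.meshgrid(np.linspace(-.017,.017,69),np.linspace(.040,.119,159))
def rect(im,th,dx=0,dz=0,L=.0865):
    Q=np.c_[-.012+0*y.ravel()+dx,y.ravel(),z.ravel()-L+dz];G=np.c_[-Q[:,0],Q[:,1],-Q[:,2]]
    X=Ro.from_euler('y',th).apply(G);Mi=np.linalg.inv(T);c=X@Mi[:3,:3].T+Mi[:3,3];p=c@K.T;p=(p[:,:2]/p[:,2:]).astype(np.float32).reshape(*y.shape,2)
    g=cv2.cvtColor(im,cv2.COLOR_RGB2GRAY);o=cv2.remap(g,p[...,0],p[...,1],cv2.INTER_LINEAR).astype(np.float32)
    o=cv2.GaussianBlur(o,(0,0),1.5);return o-cv2.GaussianBlur(o,(0,0),12)
def angle(im,ref):
    best=None
    for t0 in(-5,-12,-18):
        r=minimize(lambda q:-np.corrcoef(rect(im,q[0],q[1],q[2]).ravel(),R0.ravel())[0,1],[np.radians(t0),0,0],method='Nelder-Mead',options=dict(initial_simplex=[[np.radians(t0),0,0],[np.radians(t0-4),0,0],[np.radians(t0),.003,0],[np.radians(t0),0,.003]]))
        if best is None or r.fun<best.fun: best=r
    return np.degrees(best.x[0]),best.x[1:]*1e3,-best.fun
if __name__=='__main__':
    C,im=shot('wrist',sys.argv[1])
    for n in('w5','v6','v7','v8'):
        ref=pickle.load(open(n+'.pkl','rb'))[1];R0=rect(ref,0);print(n,angle(im,ref))
    ref=pickle.load(open('v6.pkl','rb'))[1];R0=rect(ref,0);print('self-check',angle(pickle.load(open('v7.pkl','rb'))[1],ref))
E
python3 ang2.py b1
```

```text
w5 (np.float64(-8.755825514653475), array([ 5.7194, -3.6123]), np.float64(0.9344405735101129))
v6 (np.float64(-12.422996672453651), array([ 5.0644, -7.1334]), np.float64(0.6445607819772209))
v7 (np.float64(-8.544885449231945), array([ 5.6725, -3.634 ]), np.float64(0.9214852411737665))
v8 (np.float64(-8.022959028337539), array([ 5.3291, -3.6136]), np.float64(0.9206054413872657))
self-check (np.float64(-5.597142642931964), array([ 0.2301, -4.8621]), np.float64(0.6491580945863111))
```

```bash
cat > ang3.py <<'E'
from ang2 import *
import ang2
def rect2(im,th,h,dx0=0,s=0,L=.0865):
    # pivot at gauge (x=-dx0.., z=L+h); s = slide along x
    Q=np.c_[-.012+dx0+0*y.ravel(),y.ravel(),z.ravel()-L];G=np.c_[-Q[:,0],Q[:,1],-Q[:,2]]
    c0=np.array([0,0,-h]);X=Ro.from_euler('y',th).apply(G-c0)+c0-[s,0,0]
    Mi=np.linalg.inv(T);c=X@Mi[:3,:3].T+Mi[:3,3];p=c@K.T;p=(p[:,:2]/p[:,2:]).astype(np.float32).reshape(*y.shape,2)
    g=cv2.cvtColor(im,cv2.COLOR_RGB2GRAY);o=cv2.remap(g,p[...,0],p[...,1],cv2.INTER_LINEAR).astype(np.float32)
    o=cv2.GaussianBlur(o,(0,0),1.5);return o-cv2.GaussianBlur(o,(0,0),12)
def run(name):
  im=cv2.imread(f'pics/{name}.png')[:,:,::-1].copy()
  for n in('w5','v7'):
    ref=pickle.load(open(n+'.pkl','rb'))[1]
    for dx0 in(-.002,0,.002):
      R0=rect2(ref,0,0,dx0)
      for hs in(0,.006,.012):
        r=minimize(lambda q:-np.corrcoef(rect2(im,q[0],hs,dx0,q[1]).ravel(),R0.ravel())[0,1],[-.2,0],method='Nelder-Mead',options=dict(initial_simplex=[[-.2,0],[-.28,0],[-.2,.003]]))
        r1=minimize(lambda q:-np.corrcoef(rect2(im,q[0],hs,dx0,0).ravel(),R0.ravel())[0,1],[-.2],method='Nelder-Mead')
        print(n,dx0,hs,'th,slide',np.degrees(r.x[0]).round(2),(r.x[1]*1e3).round(2),-r.fun.round(4),'| noslide',np.degrees(r1.x[0]).round(2),-r1.fun.round(4))
if __name__=='__main__': run(sys.argv[1])
E
python3 ang3.py b1
```

```text
w5 -0.002 0 th,slide -11.26 5.02 0.6437 | noslide -12.51 0.1579
w5 -0.002 0.006 th,slide -9.09 4.93 0.8856 | noslide -10.31 0.2351
w5 -0.002 0.012 th,slide -9.11 3.94 0.8851 | noslide -13.41 0.4311
w5 0 0 th,slide -9.02 5.08 0.9233 | noslide -10.56 0.207
w5 0 0.006 th,slide -12.96 2.73 0.6234 | noslide -15.87 0.377
w5 0 0.012 th,slide -9.04 3.13 0.9222 | noslide -13.36 0.4026
w5 0.002 0 th,slide -8.86 4.26 0.9548 | noslide -9.13 0.2051
w5 0.002 0.006 th,slide -8.86 3.3 0.9545 | noslide -13.4 0.3332
w5 0.002 0.012 th,slide -8.87 2.34 0.9542 | noslide -13.08 0.5203
v7 -0.002 0 th,slide -8.91 5.82 0.8792 | noslide -12.33 0.1808
v7 -0.002 0.006 th,slide -8.94 4.86 0.879 | noslide -9.95 0.2597
v7 -0.002 0.012 th,slide -8.95 3.89 0.8784 | noslide -12.96 0.4516
v7 0 0 th,slide -8.81 4.99 0.9103 | noslide -10.16 0.2215
v7 0 0.006 th,slide -12.77 2.66 0.6166 | noslide -15.73 0.3868
v7 0 0.012 th,slide -12.8 1.29 0.6155 | noslide -12.82 0.4102
v7 0.002 0 th,slide -12.23 3.02 0.5408 | noslide -8.63 0.2132
v7 0.002 0.006 th,slide -8.66 3.25 0.9503 | noslide -13.16 0.3382
v7 0.002 0.012 th,slide -8.65 2.33 0.9501 | noslide -12.86 0.51
```

```bash
python3 -m crank '[[[0,0,-0.2],0,1],[[0,0,-0.4],0,1],[[0,0,-0.475],0,1],[[-0.08,-0.012,-0.475],0,1],[[-0.16,-0.024,-0.475],0,1],[[-0.16,-0.024,-0.475],0,1],[[-0.16,-0.024,-0.475],0,1]]' | egrep 'ee_pos|wrist'; for i in 1 2 3 4; do python3 -m crank '[[[-0.015,-0.0022,0],0,1],[[-0.015,-0.0022,0],0,1],[[-0.015,-0.0022,0],0,1]]' | egrep 'ee_pos|wrist'; done
```

```text
ee_pos: [0.5094, 0.2854, 0.1354]
wrist_force: [0.0, -0.4, -1.9]
ee_pos: [0.5082, 0.2852, 0.1362]
wrist_force: [0.2, -0.4, -1.5]
ee_pos: [0.5057, 0.2849, 0.1364]
wrist_force: [-0.9, -0.1, -2.1]
ee_pos: [0.5033, 0.2846, 0.1364]
wrist_force: [0.2, 0.4, 0.0]
ee_pos: [0.5011, 0.2842, 0.1364]
wrist_force: [-0.3, -0.2, -0.8]
```

```bash
for i in 1 2 3 4; do python3 -m crank '[[[-0.015,-0.0022,0],0,1],[[-0.015,-0.0022,0],0,1],[[-0.015,-0.0022,0],0,1]]' | egrep 'ee_pos|wrist'; done
```

```text
ee_pos: [0.4992, 0.2839, 0.1365]
wrist_force: [1.0, 0.1, -2.6]
ee_pos: [0.4968, 0.2836, 0.1365]
wrist_force: [3.0, 0.4, -1.7]
ee_pos: [0.4943, 0.2832, 0.1364]
wrist_force: [1.4, -1.4, -1.8]
ee_pos: [0.492, 0.2829, 0.1364]
wrist_force: [2.7, 0.1, -1.7]
```

```bash
cat > ang4.py <<'E'
from ang3 import *
im=shot('wrist',sys.argv[1])[1]
for n in('w5','v7','v8'):
    ref=pickle.load(open(n+'.pkl','rb'))[1];R0=rect2(ref,0,0,.002);b=None
    for t in(-.16,-.22,-.28,-.34):
      for s in(.002,.005,.008):
        r=minimize(lambda q:-np.corrcoef(rect2(im,q[0],.006,.002,q[1]).ravel(),R0.ravel())[0,1],[t,s],method='Nelder-Mead',options=dict(initial_simplex=[[t,s],[t-.05,s],[t,s+.002]]))
        if b is None or r.fun<b.fun:b=r
    print(n,np.degrees(b.x[0]).round(2),(b.x[1]*1e3).round(2),-b.fun.round(4))
E
python3 ang4.py b2
```

```text
w5 -13.06 4.86 0.8624
v7 -12.89 4.83 0.8605
v8 -12.47 4.64 0.844
```

```bash
python3 -m crank '[[[-0.015,-0.0022,0],0,1],[[-0.025,-0.0037,0],0,1],[[-0.025,-0.0037,0],0,1]]' | egrep 'ee_pos|wrist'; python3 ang4.py b3; python3 -m crank '[[[0.1,0.015,0],0,1],[[0.2,0.03,0],0,1],[[0.2,0.03,0.2],0,1],[[0.2,0.03,0.45],0,1],[[0.2,0.03,0.6],0,1],[[0.2,0.03,0.6],0,1],[[0.2,0.03,0.6],0,1]]'| egrep 'ee_pos|wrist';python3 ang4.py b4; python3 ang.py a2
```

```text
ee_pos: [0.4882, 0.2823, 0.1364]
wrist_force: [2.5, 0.6, -1.7]
w5 -15.15 5.6 0.7479
v7 -15.0 5.57 0.7446
v8 -14.72 5.41 0.7268
ee_pos: [0.5183, 0.287, 0.2271]
wrist_force: [-0.4, -0.3, -2.1]
w5 -14.92 5.52 0.7388
v7 -14.82 5.47 0.7287
v8 -14.47 5.29 0.6979
tcp px [102.8778 262.578 ]
[110. 269.] 0.66 564
[147. 206.] 0.6 1161
[176. 308.] 0.59 630
-20 (np.float64(0.7117346938775511), 0, 2)
-15 (np.float64(0.7033792240300375), 0, 4)
-10 (np.float64(0.6440476190476191), 0, 4)
-5 (np.float64(0.5611111111111111), 0, 4)
0 (np.float64(0.48380355276907), 0, 4)
5 (np.float64(0.4218289085545723), 2, 4)
10 (np.float64(0.37641509433962267), 2, 4)
15 (np.float64(0.3382084095063985), 2, 4)
20 (np.float64(0.30230496453900707), 4, 4)
25 (np.float64(0.27580225498699046), 4, 4)
30 (np.float64(0.25446808510638297), 4, 4)
```

```bash
python3 -m crank '[[[-0.15,0,0.17],-0.129,1],[[-0.15,-0.2,0.17],-0.129,1],[[-0.15,-0.45,0.17],-0.129,1],[[-0.15,-0.7,0.17],-0.129,1],[[-0.15,-0.95,0.17],-0.129,1],[[-0.15,-0.95,0.17],-0.129,1]]' | egrep 'ee_pos|wrist' ; python3 -m crank '[[[0,-0.25,0],0,1],[[0,-0.5,0],0,1],[[0,-0.75,0],0,1],[[0,-1,0],0,1],[[0,-1,0],0,1]]' | egrep 'ee_pos|wrist'; python3 -m crank '[[[0.1,-0.25,0],0,1],[[0.2,-0.5,0],0,1],[[0.23,-0.75,0],0,1],[[0.23,-0.88,0],0,1],[[0.23,-0.88,0],0,1],[[0.23,-0.88,0],0,1]]'; python3 - <<'E'
from h import *
C,im=shot('side','s3');s=manip.sense();R=Ro.from_quat(s['tcp_rot'])
print('pred foot px',proj(C,s['ee_pos']+R.apply([-.031,0,.083])),'tip mid',proj(C,s['ee_pos']))
for n in('foot','sleeve','gauge'):
    for d in manip.find_in(n,'side')[:4]:print(n,np.round(d['centre'],1),round(d['confidence'],2))
E
python3 ang4.py b5
```

```text
ee_pos: [0.4952, 0.1394, 0.2507]
wrist_force: [0.3, 0.8, -1.2]
ee_pos: [0.4954, -0.0108, 0.2504]
wrist_force: [0.3, 0.6, -1.8]
t: 20.82
ee_pos: [0.5298, -0.1384, 0.2502]
tcp_rot: [-0.022, 1.0, 0.001, -0.001]
wrist_force: [0.3, -0.1, -1.8]
gripper_width: 0.0378
grip_force: 27.3
pred foot px [[200.6172 369.2921]] tip mid [[161.9084 356.6459]]
foot [182.3 210.1] 0.37
foot [198.6 370.7] 0.35
gauge [175.6 310.4] 0.94
gauge [146.9 203.8] 0.81
gauge [197.3 370.2] 0.73
gauge [170.3 364.5] 0.55
w5 -15.2 5.56 0.6897
v7 -15.07 5.54 0.6738
v8 -14.73 5.36 0.6313
```

```bash
python3 -m crank '[[[0.015,0.01,-0.15],0,1],[[0.015,0.01,-0.35],0,1],[[0.015,0.01,-0.52],0,1],[[0.015,0.01,-0.52],0,1],[[0.015,0.01,-0.52],0,1],[[0.015,0.01,-0.52],0,1]]'; python3 - <<'E'
from h import *
C,im=shot('side','s4');s=manip.sense();R=Ro.from_quat(s['tcp_rot'])
f=s['ee_pos']+R.apply([-.031,0,.083]);print('pred foot',f,proj(C,f))
for n in('foot','sleeve','gauge','spot'):
    for d in manip.find_in(n,'side')[:4]:print(n,np.round(d['centre'],1),round(d['confidence'],2))
F=[]
for i in range(4): manip.read_camera('side');F.append(manip.sense()['wrist_force'])
print(np.mean(F,0))
C,im=shot('wrist','w9')
r,c=np.int32(proj(C,[.5736,-.135,.0505])[0]);print('ring px',r,c)
for n in('spot','test_panel'):
    for d in manip.find_in(n,'wrist')[:3]:print(n,np.round(d['centre'],1),round(d['confidence'],2))
E
```

```text
t: 21.57
ee_pos: [0.5333, -0.1359, 0.1755]
tcp_rot: [-0.024, 1.0, -0.0, 0.001]
wrist_force: [0.6, -0.6, -1.4]
gripper_width: 0.0374
grip_force: 27.3
pred foot [ 0.5647 -0.1347  0.0929] [[234.9132 368.7793]]
foot [234.7 371.3] 0.57
foot [180.3 208.7] 0.38
foot [162.1 289. ] 0.15
gauge [144.5 206.7] 0.78
gauge [179.2 308.4] 0.66
[ 0.23   -0.1485 -1.8138]
ring px 268 316
spot [252.8 307.9] 0.42
test_panel [230.5 273.6] 0.83
test_panel [227.9 277. ] 0.34
```

```bash
python3 -m crank '[[[-0.02,-0.003,0],0,1],[[0,-0.003,-0.08],0,1],[[0.02,-0.003,-0.16],0,1],[[0.045,-0.003,-0.245],0,1],[[0.045,-0.003,-0.245],0,1],[[0.045,-0.003,-0.245],0,1],[[0.045,-0.003,-0.245],0,1]]'; python3 - <<'E'
from h import *
C,im=shot('side','s5');s=manip.sense();R=Ro.from_quat(s['tcp_rot'])
f=s['ee_pos']+R.apply([-.031,0,.083]);print('pred foot',f,proj(C,f))
n=np.array([-.2585,-.0118,.966]);S=np.array([.5736,-.135,.0505]);d=f-S;print('gap',d@n,'lateral',d-n*(d@n));print(proj(C,S+n*(d@n)))
for k in('foot','gauge'):
    for q in manip.find_in(k,'side')[:4]:print(k,np.round(q['centre'],1),round(q['confidence'],2))
F=[]
for i in range(4): manip.read_camera('side');F.append(manip.sense()['wrist_force'])
print(np.mean(F,0))
E
```

```text
t: 22.75
ee_pos: [0.5394, -0.1367, 0.1378]
tcp_rot: [-0.024, 1.0, -0.0, 0.0]
wrist_force: [0.9, -1.0, -1.3]
gripper_width: 0.0375
grip_force: 27.3
pred foot [ 0.5706 -0.1353  0.055 ] [[251.2414 370.5762]]
gap 0.005089198073895436 lateral [-0.0017 -0.0002 -0.0005]
[[250.7777 371.2946]]
foot [183.6 209.4] 0.54
gauge [176.3 310.4] 0.89
gauge [224.5 364.7] 0.79
gauge [147.8 204.2] 0.62
gauge [267.  350.4] 0.26
[-0.0715  0.0084 -2.2702]
```

```bash
cat > fr.py <<'E'
from h import *
F=[]
for i in range(4): manip.read_camera('side');s=manip.sense();F.append(s['wrist_force'])
print(np.mean(F,0),s['ee_pos'],s['t'])
E
python3 fr.py; for i in 1 2 3; do python3 -m crank '[[[0.0035,0,-0.013],0,1],[[0.0035,0,-0.013],0,1]]' >/dev/null; python3 fr.py; done
```

```text
[ 0.1916 -0.0185 -2.2182] [ 0.5394 -0.1366  0.1372] 23.3
[ 0.3885  0.0402 -2.3271] [ 0.5399 -0.1366  0.1351] 23.6667
[-0.1244 -0.1986  0.0706] [ 0.5405 -0.1366  0.1334] 24.0333
[-0.5021 -0.0457  0.3818] [ 0.5411 -0.1366  0.1314] 24.4
```

```bash
python3 -m crank '[[[0.001,0,-0.0035],0,1],[[0.001,0,-0.0035],0,1]]' >/dev/null; python3 fr.py; python3 fr.py; python3 ang4.py b6; python3 - <<'E'
from h import *
C,im=shot('side','s6');s=manip.sense();R=Ro.from_quat(s['tcp_rot'])
f=s['ee_pos']+R.apply([-.031,0,.083]);print('pred foot',f,proj(C,f),'spot',proj(C,[.5736,-.135,.0505]))
for k in('foot','gauge','test_panel'):
    for q in manip.find_in(k,'side')[:4]:print(k,np.round(q['centre'],1),round(q['confidence'],2))
a=cv2.imread('pics/side0.png')[225:300,320:400].astype(int);b=cv2.imread('pics/s6.png')[225:300,320:400].astype(int)
# dark ring/nose pixel map around spot in the side view, before and now
for t,m in(('before',a),('now',b)):
    g=m.sum(2)//3; print(t)
    for r in range(14,40): print(225+r,' '.join('%3d'%v for v in g[r,38:66]))
E
```

```text
[-0.1297 -0.1251  0.9811] [ 0.5412 -0.1366  0.1308] 24.7667
[ 0.0581 -0.2373  0.9959] [ 0.5412 -0.1366  0.1308] 24.9667
w5 -15.07 5.54 0.6829
v7 -14.91 5.51 0.6723
v8 -14.5 5.31 0.6489
pred foot [ 0.5721 -0.1351  0.0478] [[254.1473 371.0314]] spot [[252.7449 371.7362]]
foot [182.2 207.7] 0.36
gauge [227.2 364.7] 0.71
gauge [174.7 310.2] 0.71
gauge [146.8 203.9] 0.6
test_panel [265.5 354. ] 0.68
before
239 154  79  29  59 106 156 185 207 214 216 217 205 173 150 145 174 186 205 204 193 203 212 214 206 189 183 184 185
240 175 128  84 160 188 208 214 214 215 215 216 217 204 190 185 208 217 217 216 206 198 199 209 213 194 184 184 184
241 166 186 188 210 215 214 214 214 215 216 215 215 215 216 216 215 216 214 214 214 207 195 197 209 194 184 184 184
242 179 209 217 214 213 214 214 214 213 213 212 214 214 214 214 214 214 213 213 213 214 209 195 192 187 184 185 184
243 203 210 212 213 213 213 213 213 210 210 210 212 213 213 213 214 213 213 214 215 215 216 209 190 184 185 184 184
244 212 212 213 213 214 214 213 212 210 211 210 211 212 213 213 214 215 215 215 217 217 217 202 188 185 185 185 184
[... 4640 characters left out ...]
 194
259 115 115 114 114 112 113 113 113 115 116 107  97 148 166 174 187 193 195 195 196 196 195 195 195 195 194 194 194
260 115 116 115 115 114 113 114 114 116 115 162 176 199 209 200 195 195 195 195 196 196 195 195 194 195 195 194 195
261 119 116 125 119 114 114 115 115 163 178 200 207 207 209 196 194 194 194 194 195 195 195 195 195 194 194 194 194
262 131 130 127 117 115 115 164 180 202 209 209 208 208 200 195 194 194 195 195 195 196 195 195 195 195 194 195 194
263 137 137 130 118 142 170 202 211 211 210 210 210 208 196 193 193 194 195 195 195 195 195 195 194 194 194 195 195
264 182 196 194 191 154 191 210 212 212 213 211 211 201 195 195 194 194 194 194 195 194 195 195 195 195 194 194 194
```

```bash
python3 -m crank '[[[0,0,0],0,1],[[0,0,0],0,1],[[0,0,0],0,1],[[0,0,0],0,1],[[0,0,0],0,1],[[0,0,0],0,1],[[0,0,0],0,1],[[0,0,0],0,1],[[0,0,0],0,1],[[0,0,0],0,1],[[0,0,0],0,1],[[0,0,0],0,1]]'; python3 fr.py; python3 -c "
from cell import manip
print(manip.close_job())"
```

```text
t: 26.22
ee_pos: [0.5411, -0.1366, 0.1308]
tcp_rot: [-0.024, 1.0, -0.0, 0.0]
wrist_force: [0.3, 0.0, 1.1]
gripper_width: 0.0372
grip_force: 27.7
[ 0.0077 -0.6502  1.1043] [ 0.5412 -0.1366  0.1308] 26.4167
the job is handed in; nothing more can be done
None
```

I checked the gauge's zero on the bare steel plate, holding about 3 N for over a second. I then set it on the panel inside the pen ring, tilted to 15° to match the panel (measured at about 15°), with the sleeve about half in. The job was handed in at 26.4 s with the gauge still held there; no verdict came back.

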